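# Release a locked centrifuge lid with the release rod

### The job

The power is out and the lid of the bench centrifuge is still locked. Take the long plain steel rod out of the white tool rack, push it down through the round release hole in the deck in front of the lid until the latch underneath lets go and the lid springs up, then put the rod away in the steel beaker and let go of it.

Things in the scene. Friction and masses are not known exactly. Their poses are not given: they have to be found in the camera images.
- rod_mid (a point): Release rod: plain steel, 12 mm thick, 140 mm long, 0.1 kg, longest of three upright steel tools (others: 85 mm rod, thick-headed pestle, standing 65 mm apart) in a white rack block 200 x 60 x 60 mm high. Stands 50 mm deep in a loose bore; draw it straight up. Point: the rod's centre, 70 mm from either end; z along it, up. Grip 30 to 40 mm below its top end, so that the end fits in the gripper.
- release_hole (a point): Round hole, 31 mm wide, ringed in steel, in the white front deck of the centrifuge (fixed, 260 x 220 mm). Point: its centre on the deck's face, 120 mm above the table; z up, x to the grey lid (edge 40 mm away, top 24 mm above deck). 30 mm down lies the latch's spring paddle: pressed 5 to 8 mm further (4 to 8 N) it frees the lid; stops at 42 to 49 mm (10 N). Rod end 40 mm below the deck does it.
- lid (a joint): Angle of the centrifuge lid (rad): 0 shut and locked, about 0.45 fully sprung up. Hinged along the edge far from the hole. Once the latch has been pressed it rises by itself within about a second, its front edge by about 75 mm and away from the hole, and stays up.
- beaker_rim (a point): Steel beaker: open round cup, 80 mm wide at the mouth, 95 mm high, wall 3 mm, floor 4 mm thick, 0.4 kg, loose on the table. Point: the centre of its mouth, 95 mm above the table, z up. The rod put in it stands on its floor and leans on its rim.
Mind the look-alikes: they are no part of the job. There is more than one size of the part that bears beaker_rim; the job needs the smallest.

How it is judged:
On the way, in this order (a step that is already met when the one before it is completed fails the run):
1. the rod stands roughly upright in the release hole, its end at least 15 mm below the deck, with the lid still shut (horizontal distance between rod_mid and release_hole below 0.025 m and z of rod_mid in the frame of release_hole between 0 and 0.055 m and value of joint lid below 0.1 rad and angle between rod_mid's own z axis and vertical below 0.35 rad).
2. the lid has sprung up (value of joint lid above 0.3 rad), for 0.1 s.
At the end, for the whole second after the job is handed in: The lid stands up (joint above 0.3 rad) and the rod stands or leans inside the upright beaker (tilt under 0.15 rad): its centre within 45 mm of the beaker's axis and 0 to 70 mm below its rim (value of joint lid above 0.3 rad and horizontal distance between rod_mid and beaker_rim below 0.045 m and z of rod_mid in the frame of beaker_rim between -0.07 and 0 m and angle between beaker_rim's own z axis and vertical below 0.15 rad); the robot touches nothing.
It also fails if it takes over 58 s, if anything falls off the work surface, if the arm or the gripper's body presses on something with over 40 N, if the wrist force passes 120 N, or if a joint passes its speed limit or range.

### The arm

A 6-joint arm with a two-finger parallel gripper is mounted at the origin on the work surface. World frame = base frame: x ahead of the robot, y to its left, z up, the work surface at z = 0. Lengths are in m, angles in rad, forces in N, time in s.
With the tool pointing down it reaches from about 0.3 to 0.875 m from the base axis. Payload 6.4 kg.
Tool frame: the origin (TCP) lies midway between the tips of the shut fingers; the grasp point (between the pads) lies 19 mm behind it; z points along the fingers, x is the direction in which the jaws open and shut, and the axes are right-handed (so a half turn about z gives the same grasp; the last joint's range is limited). The gripper opens to 88 mm and grips with 3 to 60 N. Pads are 18 mm wide; open, the fingers measure 123 mm over their backs; the gripper's body (75 mm by 187 mm) begins 45 mm behind the grasp point.
Start: joints at [-1.387, 0.181, 1.607, -0, 1.354, -0.206], TCP at [0.219, -0.532, 0.239] pointing down, gripper open.
Joint ranges: [-2.99, 2.99], [-0.89, 2.07], [0.3, 2.58], [-1.14, 4.28], [0, 2.63], [-3.12, 3.12]. Speed limits (rad/s): [2.57, 2.57, 3.01, 3.14, 3.14, 3.14].

### API

Orientations are given as [roll, pitch, yaw] about the fixed x, y, z axes, in that order (R = Rz(yaw) Ry(pitch) Rx(roll)).
In Python, from bench import monitor, grab_frame, camera_model, job gives the robot as it stands. The module is installed in compiled form; this text tells all that it offers.
- The arm moves only by the tool move_arm, never from a script. Its argument "targets" is text: rows parted by semicolons, each of 7 numbers parted by spaces: the shift along the world's x, y, z in units of 60 mm (1.0 is 60 mm), then the turn, a rotation vector about the world's x, y, z in units of 10 degrees (1.0 is 10 degrees), then the gripper command: -1 is shut, 1 is fully open, values between are in proportion. In form: x y z wx wy wz gripper; .... A call has 1 to 12 rows; each row is the pose to reach, as a shift and turn from the pose measured when the call began; what a row does not reach only later rows make up. A row lasts 1/8 s, in which the tool goes at most 62.5 mm and 10.7 degrees, less where a joint would pass 70% of its speed; a pose out of reach is approached as far as the arm can. A call with a gripper value outside its range is refused whole. The fingers move at their own pace and stop on an object; "squeeze" is the grip in N (left out, the last holds). Time passes only in rows, so rows that repeat a pose let the fingers close. It gives the time, the measured TCP pose, the force and the opening at its end, in the units of the state.
- monitor.read_state(): the state, without advancing time (a new reading comes with each control period).
- grab_frame(name): name is "scene" or "side" or "wrist"; returns (picture, depth): 420x560x3 uint8, blue, green, red; 420x560 float32, m along the optical axis (not along the pixel's ray), 0 where there is no reading.
- camera_model(name): a dict with "fx", "fy", "cx", "cy" (pixels), "origin" and "rotation" of the camera in the world. Camera axes: x right, y down, z forward; pixel columns grow to the right and rows downward; lengths in m; the calibration is good to about 2 mm. A picture is of the moment at which its call begins: read the wrist's pose just before it. camera_model takes no time and is no camera call; for the wrist camera it gives the pose at the moment of the call.
- job.close_job(): hands the job in, once; it reports no verdict.
The state is a dict: "time": time; "joint_positions": joint angles; "joint_velocities": joint speeds; "tau": joint torques, N m; "tool_pos": TCP position; "orientation": TCP orientation; "force": force on the tool from outside, world axes, zero at the start; "wrist_torque": the same for the moment, N m; "width": finger opening in m.
Only numpy, scipy, OpenCV 4.12 (cv2) and the standard library are available. Lean on these libraries where they do the work, as an engineer would, in place of code of your own. Each camera call takes 0.05 s, during which the arm holds its last target.

## Working session

There is one attempt and no reset: what is moved stays moved. The work goes in short steps, Python scripts to look and compute and a tool call to move; the robot and the scene stay as the last step left them, time stands still between calls to the robot, and variables do not carry over. Pictures are saved under pics/ and viewed, and the job is handed in when it is done.

Besides the shell and the picture viewer there is one more tool, called after "Call:" as name(argument=value, ...), one argument or row to a line, values as JSON. move_arm: Moves the arm, as the interface text tells. Its arguments: {"type":"object","properties":{"targets":{"type":"string"},"squeeze":{"type":"number"}},"required":["targets"]}

```bash
mkdir -p pics; cat > h.py <<'E'
import numpy as np, cv2
from bench import monitor, grab_frame, camera_model, job
def snap(n,f):
    cm=camera_model(n); p,d=grab_frame(n); cv2.imwrite(f'pics/{f}.png',p); np.savez(f'pics/{f}.npz',p=p,d=d,**{k:np.array(cm[k]) for k in cm}); return p,d,cm
def load(f):
    z=np.load(f'pics/{f}.npz'); return z['p'],z['d'],{k:z[k] for k in ('fx','fy','cx','cy','origin','rotation')}
def pts(d,cm):
    v,u=np.mgrid[:d.shape[0],:d.shape[1]]
    c=np.stack([(u-cm['cx'])/cm['fx']*d,(v-cm['cy'])/cm['fy']*d,d],-1)
    return c@np.array(cm['rotation']).T+np.array(cm['origin'])
def onplane(u,v,z,cm):
    r=np.array(cm['rotation'])@np.array([(u-cm['cx'])/cm['fx'],(v-cm['cy'])/cm['fy'],1]); o=np.array(cm['origin'])
    return o+r*(z-o[2])/r[2]
E
python3 - <<'E'
from h import *
for n in('scene','side','wrist'):
    p,d,cm=snap(n,n+'0'); print(n,cm)
print(monitor.read_state())
E
```

```text
scene {'fx': 492.81763057836207, 'fy': 492.81763057836207, 'cx': 282.63276212637953, 'cy': 206.23003732201835, 'origin': array([1.44778014, 0.15988085, 0.83020333]), 'rotation': array([-2.26337409e+00, -1.57753843e-03,  1.81942031e+00])}
side {'fx': 451.0866893314218, 'fy': 451.0866893314218, 'cx': 278.681477741998, 'cy': 214.0128365984573, 'origin': array([-0.05348798,  0.82100821,  0.71968531]), 'rotation': array([-2.10099667,  0.01305878, -2.51773476])}
wrist {'fx': 331.4421234975868, 'fy': 331.4421234975868, 'cx': 280.67247355360655, 'cy': 212.68184020641814, 'origin': array([ 0.29443396, -0.49965793,  0.38422957]), 'rotation': array([ 2.81829436e+00,  1.34737306e-03, -1.18008388e+00])}
{'time': 0.15, 'joint_positions': array([-1.38732076e+00,  1.81335369e-01,  1.60771778e+00,  2.86974981e-05,
        1.35381660e+00, -2.06321209e-01]), 'joint_velocities': array([ 0.00143934, -0.00199577, -0.00358561,  0.00035172, -0.00065658,
        0.00060003]), 'tau': array([ 2.11309176e-03, -4.34224105e+01, -3.42175019e+01,  7.03336601e-02,
        3.55520414e-02, -7.37617847e-05]), 'tool_pos': array([ 0.21844183, -0.53147595,  0.23806606]), 'orientation': array([-3.14130361e+00,  1.24426681e-03, -1.18100557e+00]), 'force': array([-0.78180422,  0.76533854,  0.12312975]), 'wrist_torque': array([-0.03051851,  0.06241905, -0.00636993]), 'width': 0.0881941381892657}
```

```bash
sed -i "s/^def pts/from scipy.spatial.transform import Rotation as Ro\ndef RR(cm): return Ro.from_euler('xyz',np.array(cm['rotation'])).as_matrix()\ndef pts/; s/np.array(cm\['rotation'\])\.T/RR(cm).T/; s/r=np.array(cm\['rotation'\])@/r=RR(cm)@/" h.py; cat h.py | tail -12; python3 - <<'E'
from h import *
for n in('scene0','side0'):
    p,d,cm=load(n); P=pts(d,cm); print(n,np.median(P[::40,::40,2]), P[400,280],P[210,280])
E
```

```text
cm=camera_model(n); p,d=grab_frame(n); cv2.imwrite(f'pics/{f}.png',p); np.savez(f'pics/{f}.npz',p=p,d=d,**{k:np.array(cm[k]) for k in cm}); return p,d,cm
def load(f):
    z=np.load(f'pics/{f}.npz'); return z['p'],z['d'],{k:z[k] for k in ('fx','fy','cx','cy','origin','rotation')}
from scipy.spatial.transform import Rotation as Ro
def RR(cm): return Ro.from_euler('xyz',np.array(cm['rotation'])).as_matrix()
def pts(d,cm):
    v,u=np.mgrid[:d.shape[0],:d.shape[1]]
    c=np.stack([(u-cm['cx'])/cm['fx']*d,(v-cm['cy'])/cm['fy']*d,d],-1)
    return c@RR(cm).T+np.array(cm['origin'])
def onplane(u,v,z,cm):
    r=RR(cm)@np.array([(u-cm['cx'])/cm['fx'],(v-cm['cy'])/cm['fy'],1]); o=np.array(cm['origin'])
    return o+r*(z-o[2])/r[2]
scene0 0.0014984432024575667 [ 0.60248087 -0.06142736 -0.75563594] [ 0.66286729 -0.04412311  0.14680284]
side0 0.08488209837606031 [ 0.27182733  0.38094554 -0.00081458] [ 0.56271422 -0.02771301  0.11736047]
```

View pics/scene0.png

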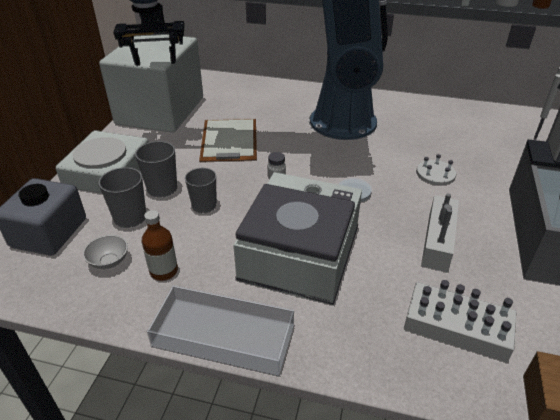

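View pics/side0.png

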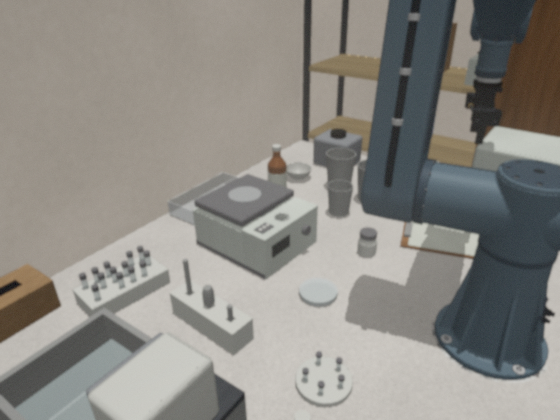

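View pics/wrist0.png

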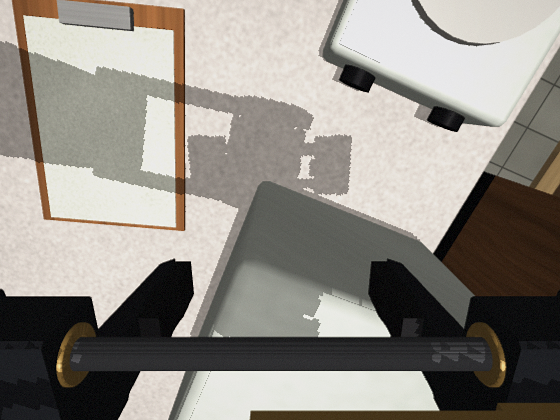

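```bash
python3 - <<'E'
from h import *
p,d,cm=load('scene0');q,_,_=load('side0')
a=cv2.resize(p[165:275,230:360],(520,440),interpolation=3)
b=cv2.resize(q[175:265,190:320],(520,360),interpolation=3)
c=cv2.resize(q[255:350,160:260],(280,266),interpolation=3)
e=cv2.resize(p[130:230,90:230],(280,200),interpolation=3)
o=np.zeros((600,800,3),np.uint8)
a=cv2.resize(a,(400,338));b=cv2.resize(b,(400,277))
o[:338,:400]=a;o[:277,400:]=b;o[338:538,:280]=e[:200];o[300:566,400:680]=c
cv2.imwrite('pics/z1.png',o)
E
```

```text
(no output)
```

View pics/z1.png

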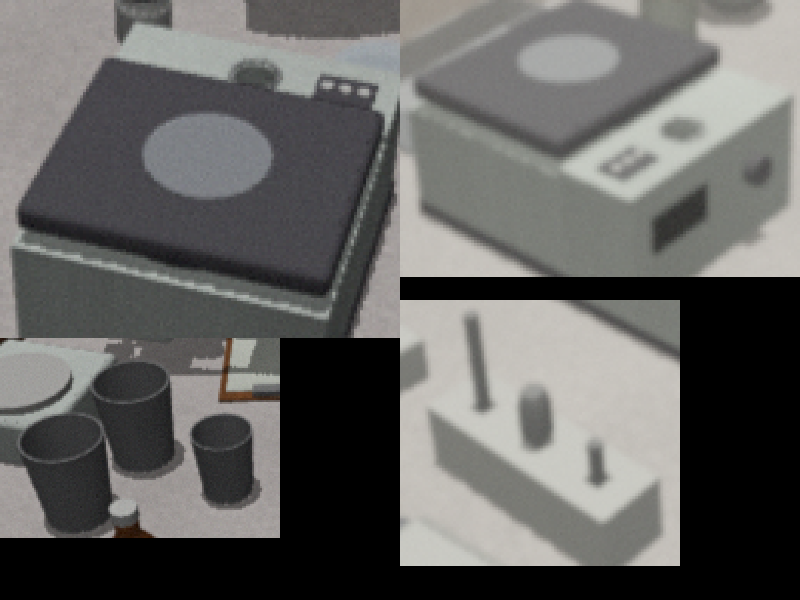

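Candidates: beakers at scene (157,168), (124,197), (202,190): the last one is clearly smallest. Tools in side view: (187,275) long thin, (208,296) thick-headed pestle, (230,312) short; the first is the release rod. The hole is at side (280,216) / scene (313,188); the display slots beside it are not round.

```bash
python3 - <<'E'
from h import *
q,dq,cq=load('side0');p,d,cs=load('scene0')
def proj(X,cm):
    c=RR(cm).T@(np.array(X)-cm['origin']); return (c[0]/c[2]*cm['fx']+cm['cx'],c[1]/c[2]*cm['fy']+cm['cy'])
# rod
sub=q[258:292,178:198].mean(-1).astype(int)
for r in range(0,34,3): print(258+r,sub[r])
print('top',onplane(187,261,.15,cq),'base',onplane(188.5,290,.06,cq))
for nm,im,cm in(('side',q,cq),('scene',p,cs)):
    print('hole ctr',onplane(*((280.5,217) if nm=='side' else (313,189)),.12,cm))
T=onplane(187,261,.15,cq);print('rod in scene',proj(T,cs),proj([T[0],T[1],.06],cs))
# beaker from scene: depth mask
for nm,dd,cm in(('scene',d,cs),('side',dq,cq)):
    P=pts(dd,cm)
    m=(P[...,2]>.085)&(P[...,2]<.1)&(P[...,0]>.3)&(P[...,0]<1)
    n,l,s,c=cv2.connectedComponentsWithStats(m.astype(np.uint8))
    for i in range(1,n):
        if s[i,4]>25: X=P[l==i]; print(nm,c[i].round(),s[i],X[:,:2].min(0).round(3),X[:,:2].max(0).round(3))
E
```

```text
258 [189 189 190 190 186 184 180 178 177 182 186 190 191 190 191 191 191 193
 190 190]
261 [191 191 190 183 166 145 133 133 127 137 166 184 188 192 191 190 191 190
 190 191]
264 [189 190 188 186 171 140 110 102 100 112 147 176 187 190 189 191 190 192
 192 190]
267 [188 188 190 188 179 153 118 100 101 102 133 168 186 189 190 190 191 190
 191 192]
270 [190 190 193 192 186 167 135 106  99 101 120 153 180 191 192 194 193 192
 189 191]
273 [193 192 192 193 191 181 152 119 102  99 105 136 173 188 191 191 192 193
 194 193]
276 [193 193 192 192 190 182 159 124 104  96 100 123 161 182 189 192 193 193
 191 194]
279 [191 190 190 192 192 191 178 146 114 100  97 108 142 176 190 193 193 195
 195 196]
282 [192 192 194 195 194 193 187 164 130 106  97 102 130 169 190 195 195 195
 195 194]
285 [195 194 195 198 197 199 196 183 152 114  97  99 117 154 183 195 199 199
 199 199]
288 [199 199 197 198 200 200 197 188 162 125 104  95 100 139 176 194 199 198
 200 200]
291 [199 200 199 199 198 198 197 188 167 133 102  96  94 111 140 168 185 195
 198 199]
top [0.56576981 0.30771176 0.15      ] base [0.58074563 
[... 1233 characters left out ...]
43]
side [340. 156.] [329 154  24   5  82] [ 0.591 -0.506] [ 0.663 -0.457]
side [340. 165.] [326 160  29  10 115] [ 0.565 -0.472] [ 0.653 -0.401]
side [276. 170.] [267 166  19   8  80] [ 0.734 -0.301] [ 0.791 -0.256]
side [359. 175.] [357 171   7   9  28] [ 0.492 -0.402] [ 0.524 -0.375]
side [340. 187.] [327 180  26  15 141] [ 0.482 -0.329] [ 0.563 -0.246]
side [255. 232.] [193 212 125  41 611] [ 0.492 -0.104] [0.77  0.118]
side [188. 282.] [185 279   6   7  30] [0.567 0.303] [0.577 0.314]
side [208. 296.] [202 291  12  10  74] [0.495 0.305] [0.516 0.326]
side [229. 307.] [227 304   5   8  31] [0.438 0.314] [0.449 0.324]
side [ 72. 384.] [  10  334  124   86 4601] [0.448 0.51 ] [0.582 0.696]
```

Call:
move_arm(
  targets="0.2 0 0.9 0 0 1 1; 0.6 0.5 1.6 0 0 2 1; 1.0 1.1 2 0 0 3 1; 1.4 1.8 2 0 0 4 1; 1.8 2.5 2 0 0 5 1; 2.2 3.3 2 0 0 6 1; 2.6 4.1 2 0 0 7 1; 3 4.9 2 0 0 8 1; 3.4 5.7 2 0 0 9 1; 3.8 6.5 2 0 0 10 1; 4.1 7.3 2 0 0 11 1; 4.4 8 2 0 0 12 1",
)

```text
time: 1.65
tool_pos: [0.4827, -0.0495, 0.3579]
orientation: [-3.141, 0.001, 0.92]
force: [1.0, -0.5, 0.0]
width: 0.0884
```

Call:
move_arm(
  targets="0 0 0 0 0 1 1; 0 0 0 0 0 2 1; 0 0 0 0 0 3 1; 0 0 0 0 0 3.7 1; 0 0 0 0 0 3.7 1",
)

```text
time: 2.28
tool_pos: [0.4826, -0.0495, 0.3576]
orientation: [-3.141, 0.001, 1.564]
force: [-0.1, 0.7, 0.1]
width: 0.0883
```

```bash
python3 - <<'E'
from h import *
s=monitor.read_state();print(s['tool_pos'],s['orientation'],s['joint_positions'])
p,d,cm=snap('wrist','w1'); print(cm)
E
```

```text
[ 0.48256026 -0.04946369  0.35763896] [-3.14075582e+00  1.12363179e-03  1.56442509e+00] [-3.46554693e-01 -1.01839629e-01  1.66237621e+00 -1.33853312e-03
  1.58147003e+00 -1.91099332e+00]
{'fx': 331.4421234975868, 'fy': 331.4421234975868, 'cx': 280.67247355360655, 'cy': 212.68184020641814, 'origin': array([ 0.39885205, -0.04835739,  0.50399917]), 'rotation': array([2.81824941e+00, 1.15431395e-03, 1.56537343e+00])}
```

View pics/w1.png

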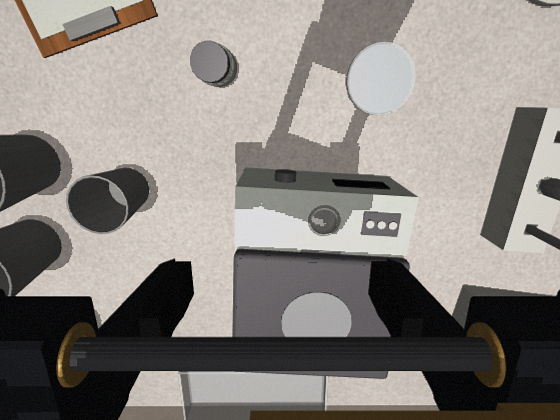

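The wrist view shows the hole at (324,220) in the white deck, the small beaker's mouth at about (98,205), and the rack at the right edge (530,190).

```bash
python3 - <<'E'
from h import *
p,d,cm=load('w1'); P=pts(d,cm)
c=np.hstack([cv2.resize(p[190:250,290:410],(480,240),interpolation=3),cv2.resize(p[150:250,50:170],(288,240),interpolation=3)])
cv2.imwrite('pics/z2.png',c)
# hole: depth below deck
z=P[...,2]
sub=np.s_[195:245,295:355]
m=(z[sub]<.112).astype(np.uint8)
n,l,s,cc=cv2.connectedComponentsWithStats(m)
for i in range(1,n):
    if s[i,4]>40: print('low',cc[i]+[295,195],s[i])
print('deck z',np.median(z[235:242,250:300]),np.median(z[240:245,350:400]))
g=cv2.cvtColor(p,cv2.COLOR_BGR2GRAY)
k=cv2.HoughCircles(cv2.GaussianBlur(g[190:250,290:360],(3,3),0),cv2.HOUGH_GRADIENT,1,20,param1=80,param2=12,minRadius=8,maxRadius=22);print(k)
for uv in((324,220),):print(onplane(*uv,.12,cm))
# beaker rim
m=(z>.088)&(z<.102);m[:, :55]=0;m[:,160:]=0
Q=P[m];print(len(Q));A=np.c_[2*Q[:,:2],np.ones(len(Q))];x=np.linalg.lstsq(A,(Q[:,:2]**2).sum(1),rcond=None)[0]
print('beaker',x[:2],np.sqrt(x[2]+x[0]**2+x[1]**2),Q[:,:2].min(0),Q[:,:2].max(0))
p2,d2,cs=load('scene0');P2=pts(d2,cs); 
for (a,b,e,f) in((135,180,140,195),(100,148,165,230),(183,220,165,215)):
    print('hmax',np.percentile(P2[e:f,a:b,2],98))
# lid edge points
for u in(250,300,350,390):
    col=z[225:300,u]; i=np.argmax(col>.135)+225; print(u,i,P[i,u])
E
```

```text
low [323.05813953 220.3744186 ] [ 16  15  25  22 430]
deck z 0.1202346885570601 0.12028718186696638
[[[34.5 30.5 16.5]]]
[0.53729539 0.00377704 0.12      ]
777
beaker [ 0.52397303 -0.28640449] 0.03791322108671132 [ 0.48470746 -0.32634922] [ 0.56344213 -0.24742283]
hmax 0.12226308624903591
hmax 0.12376555349330876
hmax 0.09537518797696529
250 252 [ 0.57168392 -0.08693949  0.13783497]
300 254 [ 0.57585885 -0.02608173  0.13531878]
350 257 [0.57935284 0.03496204 0.13706594]
390 259 [0.47136447 0.00399746 0.35895589]
```

View pics/z2.png

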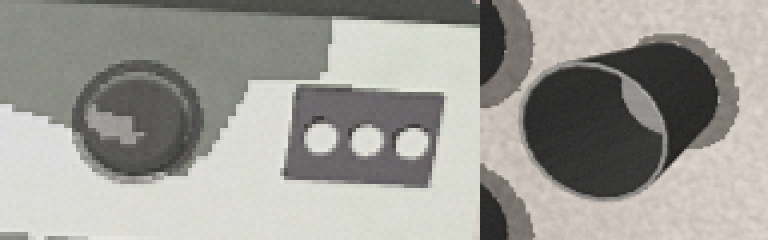

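Call:
move_arm(
  targets="0.1 1 0 0 0 0 1; 0.2 2 0 0 0 0 1; 0.3 3 0 0 0 0 1; 0.3 4 0 0 0 0 1; 0.3 5 0 0 0 0 1; 0.3 5.7 0 0 0 0 1; 0.3 5.7 0 0 0 0 1",
)

```text
time: 3.2
tool_pos: [0.4998, 0.295, 0.357]
orientation: [-3.14, 0.001, 1.565]
force: [-0.1, -0.8, 0.8]
width: 0.0884
```

```bash
python3 - <<'E'
from h import *
s=monitor.read_state();print(s['tool_pos'],s['orientation'],s['joint_positions'])
p,d,cm=snap('wrist','w2'); print(cm)
cv2.imwrite('pics/w2b.png',np.vstack([p[:,:],])[:, :])
cv2.imwrite('pics/z3.png',cv2.resize(p[100:300,200:400],(600,600),interpolation=3))
E
```

```text
[0.49981714 0.29500463 0.35704667] [-3.13980086e+00  1.06569648e-03  1.56487749e+00] [ 3.29040510e-01  1.22511654e-01  1.43720742e+00 -4.17484786e-04
  1.58391612e+00 -1.23584107e+00]
{'fx': 331.4421234975868, 'fy': 331.4421234975868, 'cx': 280.67247355360655, 'cy': 212.68184020641814, 'origin': array([0.41624276, 0.2960734 , 0.50350404]), 'rotation': array([2.81916810e+00, 1.07774626e-03, 1.56577357e+00])}
```

View pics/w2.png

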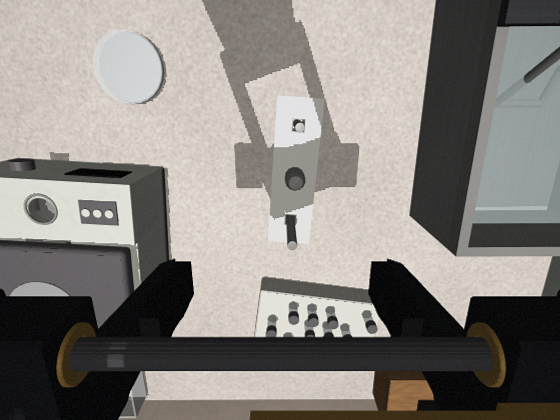

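View pics/z3.png

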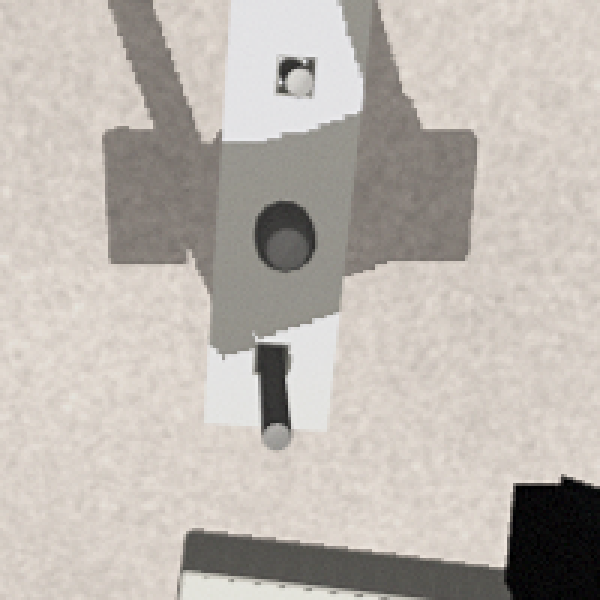

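```bash
python3 - <<'E'
from h import *
p,d,cm=load('w2');_,_,cq=load('side0')
print('top',onplane(292,245.7,.15,cm),onplane(186.2,261,.15,cq),'bore',onplane(290.8,219.5,.06,cm),'sidebase',onplane(189.3,290.5,.06,cq))
P=pts(d,cm);print(P[243:249,290:295,2].round(3))
# rack edges at z=.06 : corners in crop
for a in((205,423),(327,430),(237,0),):print(onplane(200+a[0]/3,100+a[1]/3,.06,cm))
# triangulate
def ray(u,v,c): r=RR(c)@np.array([(u-c['cx'])/c['fx'],(v-c['cy'])/c['fy'],1]); return c['origin'],r/np.linalg.norm(r)
o1,r1=ray(292,245.7,cm);o2,r2=ray(186.2,260.5,cq)
t=np.linalg.lstsq(np.c_[r1,-r2],o2-o1,rcond=None)[0];print(o1+t[0]*r1,o2+t[1]*r2)
E
```

```text
top [0.57489236 0.30807164 0.15      ] [0.56717708 0.30868718 0.15      ] bore [0.57468392 0.3091861  0.06      ] sidebase [0.5780045  0.30300181 0.06      ]
[[0.149 0.15  0.152 0.15  0.151]
 [0.151 0.15  0.15  0.15  0.15 ]
 [0.151 0.15  0.151 0.149 0.149]
 [0.151 0.152 0.149 0.151 0.151]
 [0.151 0.15  0.15  0.15  0.151]
 [0.149 0.152 0.15  0.15  0.151]]
[0.6076828  0.27671323 0.06      ]
[0.61163857 0.33584906 0.06      ]
[0.41388312 0.29348835 0.06      ]
[0.57508511 0.30808621 0.14957052] [0.57103942 0.30530545 0.14766047]
```

Call:
move_arm(
  targets="0.6 0.1 -0.5 0 0 -0.2 1; 1.25 0.22 -1.2 0 0 -0.4 1; 1.25 0.22 -2 0 0 -0.4 1; 1.25 0.22 -2.6 0 0 -0.4 1; 1.25 0.22 -3.2 0 0 -0.4 1; 1.25 0.22 -3.8 0 0 -0.4 1; 1.25 0.22 -4.3 0 0 -0.4 1; 1.25 0.22 -4.3 0 0 -0.4 1",
)

```text
time: 4.25
tool_pos: [0.5735, 0.3043, 0.0964]
orientation: [-3.135, 0.004, 1.491]
force: [-0.1, 0.7, 1.0]
width: 0.0882
```

```bash
python3 - <<'E'
from h import *
s=monitor.read_state();print(s['tool_pos'],s['orientation'],s['force'])
p,d,cm=snap('wrist','w3');snap('side','s3')
q=cv2.imread('pics/s3.png');cv2.imwrite('pics/z4.png',np.hstack([p[:,100:460],cv2.resize(q[180:360,120:300],(420,420))]))
E
```

```text
[0.57346505 0.30426136 0.09640583] [-3.13454893  0.0043513   1.4910678 ] [-0.07584107  0.67584429  1.01927179]
```

View pics/z4.png

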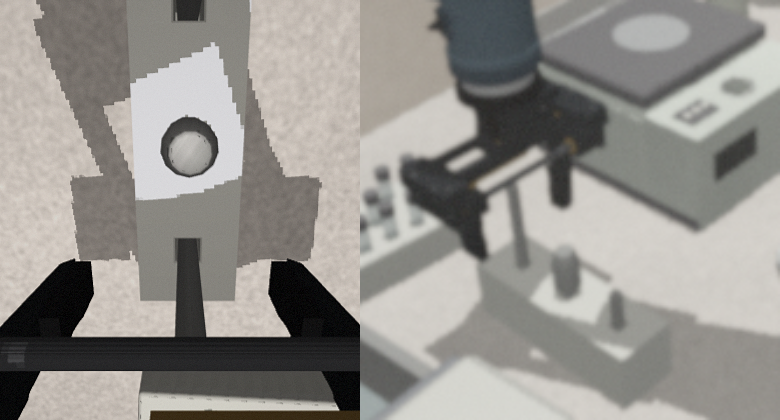

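Call:
move_arm(
  targets="0.02 0.06 0.06 0 0 0 1; 0.02 0.06 0.06 0 0 0 0; 0.02 0.06 0.06 0 0 0 -1; 0.02 0.06 0.06 0 0 0 -1; 0.02 0.06 0.06 0 0 0 -1; 0.02 0.06 0.06 0 0 0 -1; 0.02 0.06 0.06 0 0 0 -1; 0.02 0.06 0.06 0 0 0 -1",
  squeeze=40,
)

```text
time: 5.35
tool_pos: [0.5771, 0.3092, 0.1036]
orientation: [-3.141, 0.002, 1.492]
force: [-0.5, 0.5, -0.1]
width: 0.0201
```

Call:
move_arm(
  targets="-0.02 -0.02 -0.09 0 0 0 -0.6; -0.02 -0.02 -0.09 0 0 0 -0.6; -0.02 -0.02 -0.09 0 0 0 -1; -0.02 -0.02 -0.09 0 0 0 -1; -0.02 -0.02 -0.09 0 0 0 -1; -0.02 -0.02 -0.09 0 0 0 -1; -0.02 -0.02 -0.09 0 0 0 -1",
)

```text
time: 6.22
tool_pos: [0.5759, 0.3081, 0.0982]
orientation: [-3.141, 0.002, 1.492]
force: [-0.2, -0.2, -1.1]
width: 0.0106
```

Call:
move_arm(
  targets="0 0 0.3 0 0 0 -1; 0 0 0.7 0 0 0 -1; 0 0 1.2 0 0 0 -1; 0 0 1.8 0 0 0 -1; 0 0 2.4 0 0 0 -1; 0 0 2.9 0 0 0 -1; 0 0 2.9 0 0 0 -1; 0 0 2.9 0 0 0 -1",
)

```text
time: 7.22
tool_pos: [0.5754, 0.3079, 0.2715]
orientation: [-3.14, 0.002, 1.492]
force: [-0.6, -0.2, -1.5]
width: 0.011
```

```bash
python3 - <<'E'
from h import *
s=monitor.read_state();print(s['tool_pos'],s['orientation'],s['force'],s['width'])
p,d,cm=snap('wrist','w4');q,dq,cq=snap('side','s4');r,dr,cs=snap('scene','c4')
cv2.imwrite('pics/z5.png',np.hstack([cv2.resize(q[110:350,120:360],(400,400)),cv2.resize(r[60:260,340:540],(400,400))]))
E
```

```text
[0.57537332 0.3079055  0.27149827] [-3.13964117e+00  2.11715729e-03  1.49201834e+00] [-0.59923774 -0.205423   -1.49480831] 0.011045439979143175
```

View pics/z5.png

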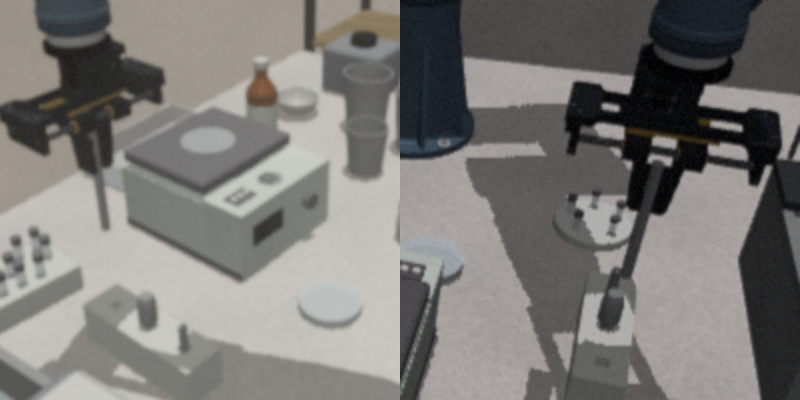

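View pics/w4.png

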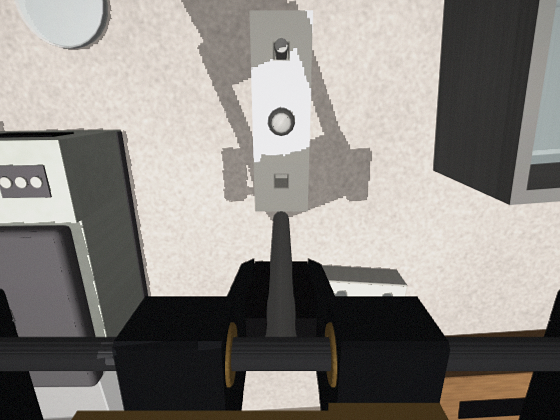

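```bash
python3 - <<'E'
from h import *
def proj(X,cm):
    c=RR(cm).T@(np.array(X)-cm['origin']); return np.round([c[0]/c[2]*cm['fx']+cm['cx'],c[1]/c[2]*cm['fy']+cm['cy']],1)
for n in('w4','s4','c4'):
    p,d,cm=load(n); print(n,[proj([.5754,.308,z],cm) for z in(.1833,.21,.24,.27)])
p,d,cm=load('w4');cv2.imwrite('pics/z6.png',cv2.resize(p[190:270,240:320],(400,400),interpolation=3))
print(pts(d,cm)[214:224,277:286,2].round(3))
q,d,cm=load('s4');cv2.imwrite('pics/z7.png',np.hstack([cv2.resize(q[180:260,140:220],(400,400),interpolation=3),cv2.imread('pics/z6.png')]))
E
```

```text
w4 [array([280.5, 219.3]), array([280.4, 232.6]), array([280.3, 251.6]), array([280.1, 277.2])]
s4 [array([181.8, 246.7]), array([180.3, 236.1]), array([178.4, 223.7]), array([176.6, 211. ])]
c4 [array([452.5, 197.5]), array([455.4, 187.4]), array([458.7, 175.7]), array([462.2, 163.5])]
[[0.191 0.191 0.193 0.193 0.192 0.191 0.191 0.191 0.19 ]
 [0.193 0.195 0.194 0.195 0.195 0.194 0.194 0.193 0.191]
 [0.196 0.196 0.197 0.197 0.196 0.196 0.197 0.195 0.195]
 [0.197 0.198 0.199 0.198 0.199 0.2   0.198 0.197 0.197]
 [0.199 0.2   0.201 0.201 0.201 0.2   0.201 0.199 0.199]
 [0.202 0.202 0.202 0.203 0.203 0.203 0.202 0.202 0.201]
 [0.203 0.204 0.205 0.205 0.205 0.205 0.204 0.204 0.203]
 [0.206 0.206 0.208 0.207 0.207 0.208 0.206 0.207 0.203]
 [0.207 0.209 0.208 0.21  0.21  0.209 0.207 0.208 0.207]
 [0.21  0.21  0.212 0.211 0.212 0.212 0.21  0.21  0.208]]
```

View pics/z7.png

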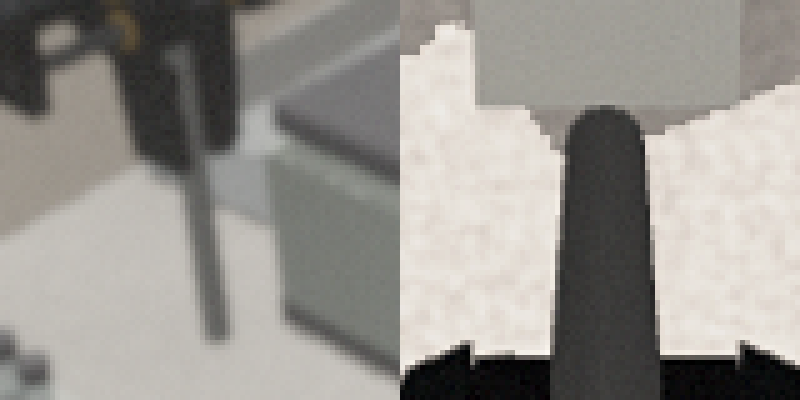

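Call:
move_arm(
  targets="-0.1 -0.6 0.1 0 0 0 -1; -0.25 -1.4 0.1 0 0 0 -1; -0.4 -2.2 0.1 0 0 0 -1; -0.55 -3 0.1 0 0 0 -1; -0.62 -3.8 0.1 0 0 0 -1; -0.62 -4.5 0 0 0 0 -1; -0.62 -5.06 0 0 0 0 -1; -0.62 -5.06 -0.3 0 0 0 -1; -0.62 -5.06 -0.6 0 0 0 -1; -0.62 -5.06 -0.6 0 0 0 -1; -0.62 -5.06 -0.6 0 0 0 -1",
)

```text
time: 8.75
tool_pos: [0.5378, 0.0051, 0.2341]
orientation: [-3.137, 0.003, 1.493]
force: [-0.6, -0.0, -1.3]
width: 0.0111
```

```bash
python3 - <<'E'
from h import *
s=monitor.read_state();print(s['tool_pos'],s['orientation'],s['force'],s['width'])
p,d,cm=snap('wrist','w5');q,dq,cq=snap('side','s5');c,dc,cs=snap('scene','c5')
print(onplane(280.5,217,.12,cq))
cv2.imwrite('pics/z8.png',np.hstack([cv2.resize(p[150:270,220:340],(400,400),interpolation=3),cv2.resize(q[150:250,230:330],(400,400),interpolation=3)]))
E
```

```text
[0.53782558 0.00512229 0.23409983] [-3.13707763e+00  2.75879354e-03  1.49342911e+00] [-0.62297867 -0.01992335 -1.26710349] 0.011098228690753343
[0.53767451 0.0049768  0.12      ]
```

View pics/z8.png

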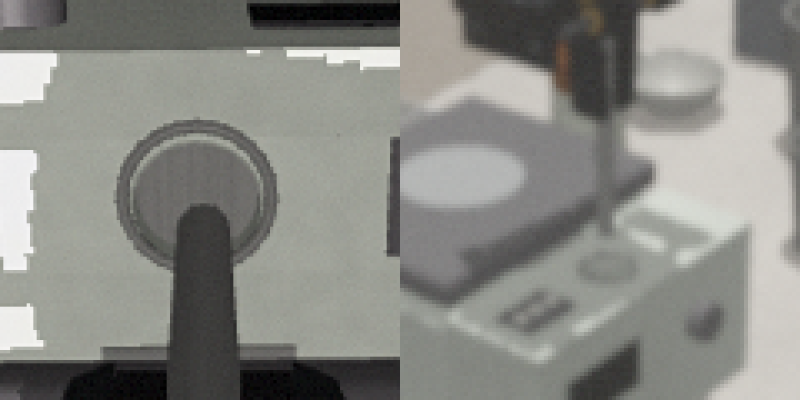

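```bash
python3 - <<'E'
from h import *
p,d,cm=load('w5')
print('hole',onplane(278.8,208.5,.12,cm),'rod end',onplane(280.9,218.7,.146,cm))
E
```

```text
hole [0.53723104 0.00371464 0.12      ] rod end [0.5371525  0.00551475 0.146     ]
```

Call:
move_arm(
  targets="0 -0.03 0 0 0 0 -1; 0 -0.03 0 0 0 0 -1; 0 -0.03 -0.2 0 0 0 -1; 0 -0.03 -0.4 0 0 0 -1; 0 -0.03 -0.6 0 0 0 -1; 0 -0.03 -0.77 0 0 0 -1; 0 -0.03 -0.77 0 0 0 -1; 0 -0.03 -0.77 0 0 0 -1",
)

```text
time: 9.9
tool_pos: [0.5385, 0.0028, 0.189]
orientation: [-3.139, 0.003, 1.493]
force: [0.6, 0.4, 0.7]
width: 0.011
```

```bash
python3 - <<'E'
from h import *
s=monitor.read_state();print(s['tool_pos'],s['orientation'],s['force'],s['width'])
p,d,cm=snap('wrist','w6');q,dq,cq=snap('side','s6')
cv2.imwrite('pics/z9.png',np.hstack([cv2.resize(p[150:270,220:340],(400,400),interpolation=3),cv2.resize(q[150:250,230:330],(400,400),interpolation=3)]))
E
```

```text
[0.5385327 0.0027769 0.1890069] [-3.13925825  0.00314708  1.49291465] [0.58095585 0.41895024 0.70496125] 0.010958821311470662
```

View pics/z9.png

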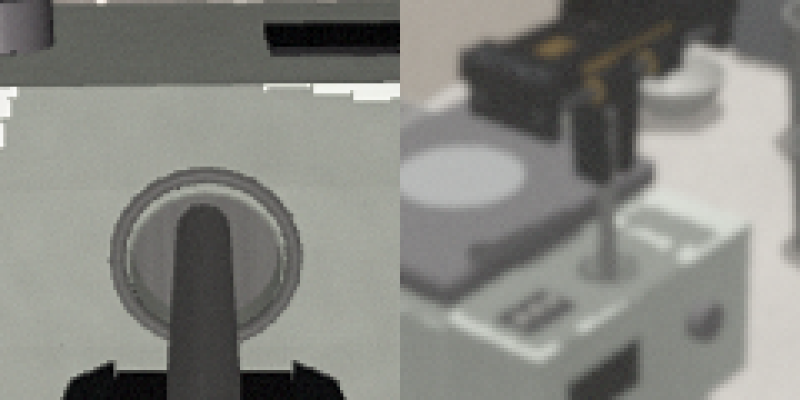

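Call:
move_arm(
  targets="0 0 -0.12 0 0 0 -1; 0 0 -0.24 0 0 0 -1; 0 0 -0.33 0 0 0 -1; 0 0 -0.37 0 0 0 -1; 0 0 -0.37 0 0 0 -1; 0 0 -0.37 0 0 0 -1",
)

```text
time: 10.75
tool_pos: [0.5393, 0.0026, 0.168]
orientation: [-3.141, 0.003, 1.493]
force: [-1.9, 0.6, 7.7]
width: 0.0112
```

```bash
python3 - <<'E'
from h import *
s=monitor.read_state();print(s['tool_pos'],s['orientation'],s['force'],s['width'])
q,dq,cq=snap('side','s7');c,_,_=snap('scene','c7')
cv2.imwrite('pics/z10.png',np.hstack([cv2.resize(c[130:330,200:400],(400,400),interpolation=3),cv2.resize(q[130:280,180:330],(400,400),interpolation=3)]))
E
```

```text
[0.53928294 0.00262322 0.16804012] [-3.14136043  0.00342974  1.49293154] [-1.87389764  0.5691128   7.66981246] 0.011165227112116817
```

View pics/z10.png

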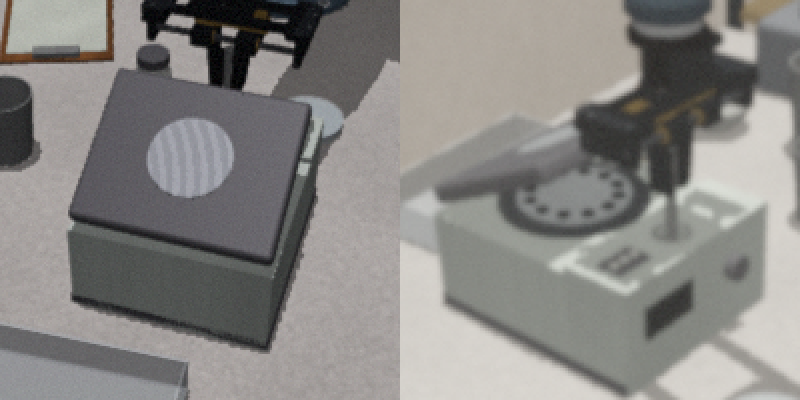

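The lid is springing up (side view around (215,190)). I'll withdraw straight up.

Call:
move_arm(
  targets="0 0 0.2 0 0 0 -1; 0 0 0.5 0 0 0 -1; 0 0 0.9 0 0 0 -1; 0 0 1.3 0 0 0 -1; 0 0 1.7 0 0 0 -1; 0 0 2.1 0 0 0 -1; 0 0 2.1 0 0 0 -1",
)

```text
time: 11.72
tool_pos: [0.5403, 0.0024, 0.2967]
orientation: [3.137, 0.004, 1.493]
force: [0.0, 0.6, -1.6]
width: 0.0112
```

```bash
python3 - <<'E'
from h import *
s=monitor.read_state();print(s['tool_pos'],s['orientation'],s['force'],s['width'])
q,dq,cq=snap('side','s8');c,dc,cs=snap('scene','c8');p,d,cm=snap('wrist','w8')
P=pts(dc,cs)
# lid plane
m=np.zeros(dc.shape,bool);m[180:240,255:335]=1
X=P[m];X=X[X[:,2]>.1];C=X.mean(0);n=np.linalg.svd(X-C,full_matrices=False)[2][2];print('lid tilt',np.arccos(abs(n[2])))
P=pts(d,cm)
# rim of beaker in scene
P=pts(dc,cs);z=P[...,2];m=(z>.09)&(z<.1)&(P[...,0]>.46)&(P[...,0]<.59)&(P[...,1]<-.22)&(P[...,1]>-.35)
Q=P[m];A=np.c_[2*Q[:,:2],np.ones(len(Q))];x=np.linalg.lstsq(A,(Q[:,:2]**2).sum(1),rcond=None)[0];print(len(Q),x[:2],np.sqrt(x[2]+x[0]**2+x[1]**2))
cv2.imwrite('pics/z11.png',np.hstack([cv2.resize(c[100:300,150:350],(400,400),interpolation=3),cv2.resize(q[100:280,180:360],(400,400),interpolation=3)]))
E
```

```text
[0.54034452 0.00244148 0.2966845 ] [3.13723537 0.00407391 1.49300989] [ 0.01251644  0.58283278 -1.57448558] 0.011155105615461324
lid tilt 0.48929676009809564
157 [ 0.52733297 -0.28694081] 0.03811044586842731
```

View pics/z11.png

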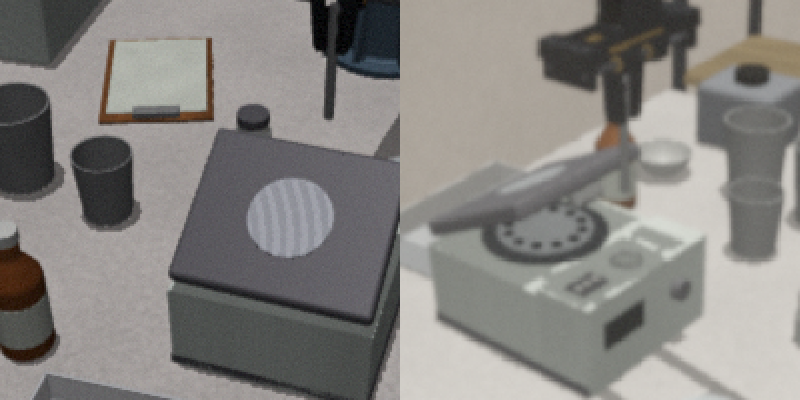

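View pics/w8.png

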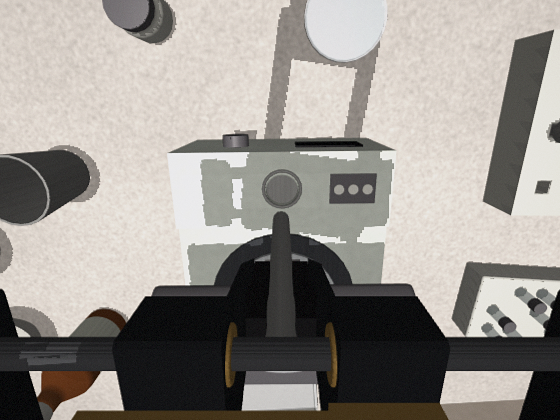

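Call:
move_arm(
  targets="-0.4 -0.5 0 0 0 0 -1; -0.4 -1.2 0 0 0 0 -1; -0.4 -2 0 0 0 0 -1; -0.3 -2.8 0 0 0 0 -1; -0.25 -3.6 0 0 0 0 -1; -0.25 -4.3 0 0 0 0 -1; -0.25 -4.8 -0.3 0 0 0 -1; -0.25 -4.82 -0.8 0 0 0 -1; -0.25 -4.82 -1.3 0 0 0 -1; -0.25 -4.82 -1.3 0 0 0 -1; -0.25 -4.82 -1.3 0 0 0 -1",
)

```text
time: 13.25
tool_pos: [0.5239, -0.2865, 0.2155]
orientation: [-3.14, 0.003, 1.493]
force: [-0.9, -0.1, -1.0]
width: 0.0109
```

```bash
python3 - <<'E'
from h import *
s=monitor.read_state();print(s['tool_pos'],s['orientation'],s['force'],s['width'])
q,dq,cq=snap('side','s9');c,dc,cs=snap('scene','c9');p,d,cm=snap('wrist','w9')
P=pts(d,cm);z=P[...,2];m=(z>.09)&(z<.099)&(P[...,0]>.46)&(P[...,0]<.59)&(P[...,1]<-.22)&(P[...,1]>-.35)
Q=P[m];A=np.c_[2*Q[:,:2],np.ones(len(Q))];x=np.linalg.lstsq(A,(Q[:,:2]**2).sum(1),rcond=None)[0];print(len(Q),x[:2],np.sqrt(x[2]+x[0]**2+x[1]**2))
print(np.array([z[v,281] for v in range(190,240,4)]).round(3))
cv2.imwrite('pics/z12.png',np.hstack([cv2.resize(p[150:300,205:355],(400,400),interpolation=3),cv2.resize(q[110:240,280:410],(400,400),interpolation=3)]))
E
```

```text
[ 0.52387196 -0.28649972  0.21549814] [-3.13984201  0.00330994  1.49306797] [-0.92448941 -0.10998093 -0.9852823 ] 0.010935092417615961
1146 [ 0.52370921 -0.28727255] 0.03783099823094883
[0.004 0.004 0.005 0.005 0.004 0.015 0.137 0.147 0.154 0.161 0.168 0.176
 0.182]
```

View pics/z12.png

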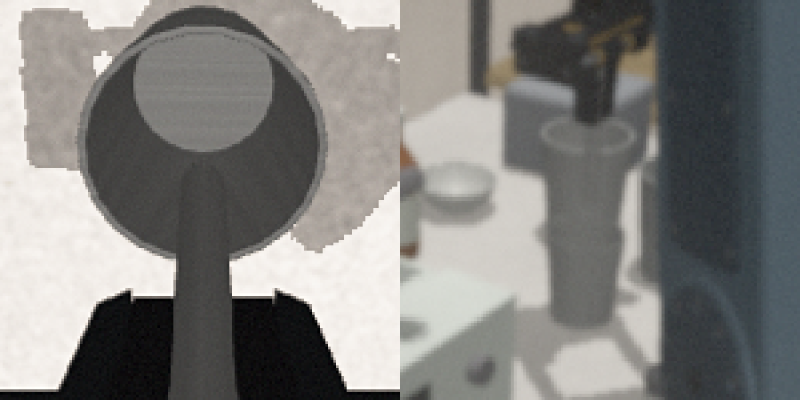

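Call:
move_arm(
  targets="0 0 -0.4 0 0 0 -1; 0 0 -0.8 0 0 0 -1; 0 0 -1.2 0 0 0 -1; 0 0 -1.5 0 0 0 -1; 0 0 -1.7 0 0 0 -1; 0 0 -1.85 0 0 0 -1; 0 0 -1.85 0 0 0 -1; 0 0 -1.85 0 0 0 -1",
)

```text
time: 14.4
tool_pos: [0.5248, -0.2872, 0.1063]
orientation: [3.14, 0.005, 1.493]
force: [0.3, -0.2, -1.4]
width: 0.0112
```

Call:
move_arm(
  targets="0 0 -0.07 0 0 0 -1; 0 0 -0.07 0 0 0 -1; 0 0 -0.07 0 0 0 -0.6; 0 0 -0.07 0 0 0 -0.4; 0 0 -0.07 0 0 0 -0.2; 0 0 -0.07 0 0 0 -0.1; 0 0 -0.07 0 0 0 -0.1; 0 0 -0.07 0 0 0 -0.1",
)

```text
time: 15.4
tool_pos: [0.5248, -0.2871, 0.1021]
orientation: [3.14, 0.005, 1.493]
force: [-0.2, -0.5, -0.1]
width: 0.0399
```

```bash
python3 - <<'E'
from h import *
s=monitor.read_state();print(s['tool_pos'],s['orientation'],s['force'],s['width'])
q,dq,cq=snap('side','s10');c,dc,cs=snap('scene','c10');p,d,cm=snap('wrist','w10')
cv2.imwrite('pics/z13.png',np.hstack([cv2.resize(c[90:240,140:290],(400,400),interpolation=3),cv2.resize(p[100:420,140:460],(400,400),interpolation=3)]))
E
```

```text
[ 0.52481414 -0.28713663  0.10209174] [3.14045245 0.00537006 1.49325937] [-0.20651685 -0.49610637 -0.13521615] 0.039866336656165284
```

View pics/z13.png

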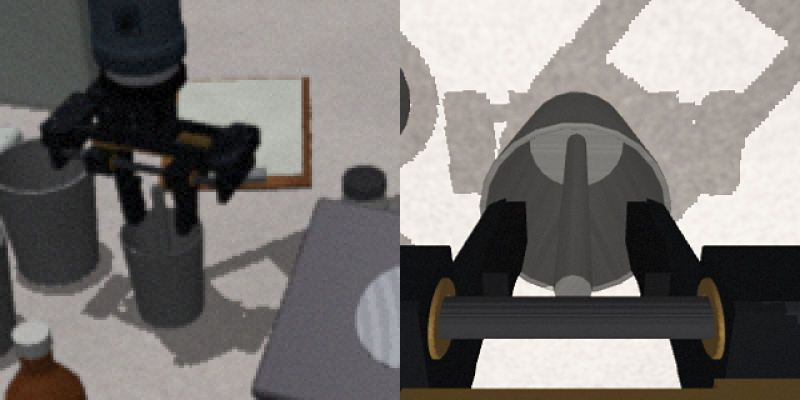

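Call:
move_arm(
  targets="0 0 0.2 0 0 0 0.1; 0 0 0.5 0 0 0 0.1; 0 0 1 0 0 0 0.1; 0 0 1.7 0 0 0 0.1; -0.2 0 2.5 0 0 0 0.1; -0.5 0 2.8 0 0 0 0.1; -1 0.2 2.8 0 0 0 0.1; -1.5 0.5 2.8 0 0 0 0.1; -1.5 0.5 2.8 0 0 0 0.1; -1.5 0.5 2.8 0 0 0 0.1",
)

```text
time: 16.8
tool_pos: [0.4355, -0.2577, 0.2715]
orientation: [3.138, 0.007, 1.493]
force: [0.3, 0.9, 0.3]
width: 0.0486
```

```bash
python3 - <<'E'
from h import *
s=monitor.read_state();print(s['time'],s['tool_pos'],s['force'],s['width'])
q,dq,cq=snap('side','s11');c,dc,cs=snap('scene','c11');p,d,cm=snap('wrist','w11')
P=pts(d,cm);z=P[...,2]
m=(z>.1)&(z<.17)&(abs(P[...,0]-.524)<.07)&(abs(P[...,1]+.287)<.05);Q=P[m];print('rod above rim',len(Q),Q.mean(0),Q[Q[:,2]>.13].mean(0))
P=pts(dc,cs);X=P[180:240,255:335].reshape(-1,3);X=X[X[:,2]>.1];print('lid',np.arccos(abs(np.linalg.svd(X-X.mean(0),full_matrices=False)[2][2][2])))
cv2.imwrite('pics/z14.png',np.hstack([cv2.resize(c[90:290,140:340],(400,400),interpolation=3),cv2.resize(p[:,70:490],(400,400),interpolation=3)]))
E
```

```text
16.8 [ 0.43548686 -0.25773491  0.27151755] [0.3150441  0.90017448 0.34408842] 0.04858711287720808
rod above rim 357 [ 0.52027514 -0.28648423  0.12923871] [ 0.52128785 -0.28669943  0.14090474]
lid 0.45495812990936113
```

View pics/z14.png

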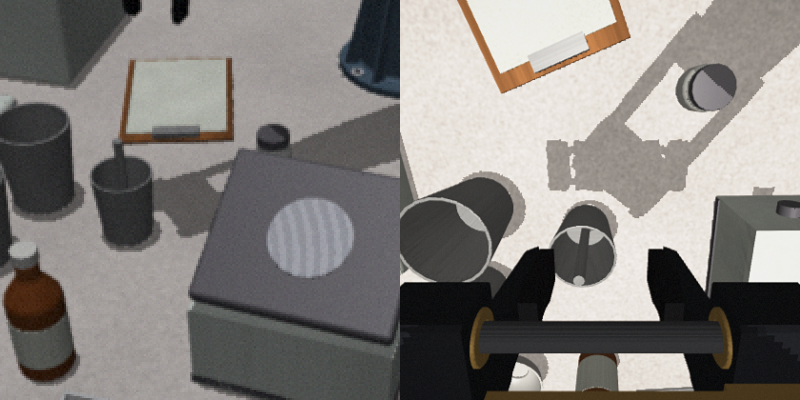

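```bash
python3 -c "
from bench import job
print(job.close_job())"
```

```text
the job is handed in; nothing more can be done
None
```

I drew the long rod from the rack and lowered it about 19 mm into the release hole with the lid still shut. I then pressed it to about 40 mm below the deck, where the force read 7.7 N and the lid sprang up. After that I withdrew the rod, lowered it into the smallest beaker, let go and backed the arm clear. The job was handed in at about 17 s, well inside the 58 s limit.

- **Lid:** the last depth image put it about 0.455 rad up. An earlier fit, just after it opened, gave 0.49 rad.
- **Rod:** it stands almost upright in the beaker, about 4 mm from the axis, with its top near 0.15 m.
- **Beaker:** upright and not moved in the last pictures; I did not measure its tilt.
- **Gripper:** about 9 cm to the side and well above the beaker, touching nothing.

The checks disagreed in two small places. The side camera put the rod in the rack 4 to 8 mm off the wrist camera, and I trusted the wrist view. The finger width read 11 mm on the 12 mm rod. No check failed.

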